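# Click-stop lunch flask: tighten the cap to its click, then swing the keeper over it

### The arm

A 6-joint arm with a two-finger parallel gripper is mounted at the origin on the work surface. World frame = base frame: x ahead of the robot, y to its left, z up, the work surface at z = 0. Lengths are in m, angles in degrees, forces in N, time in s.
With the tool pointing down it reaches from about 0.375 to 0.9 m from the base axis. Payload 3.1 kg.
Tool frame: the origin (TCP) lies at the very end of the fingers, on their centre line; the grasp point (between the pads) lies 19 mm behind it; z points along the fingers, y is the direction in which the jaws open and shut (so a half turn about z gives the same grasp; the last joint's range is limited). The gripper opens to 87 mm and grips with 3 to 60 N. Pads are 19 mm wide; open, the fingers measure 117 mm over their backs; the gripper's body (75 mm by 190 mm) begins 51 mm behind the grasp point.
Start: joints at [-84.483, 30.224, 82.088, -0, 67.689, -10.227], TCP at [0.17, -0.602, 0.223] pointing down, gripper open.
Joint ranges: [-176.69, 176.69], [-43.24, 126.21], [12.49, 139.97], [-82, 262], [0, 151.66], [-163.58, 163.58]. Speed limits (degrees/s): [159.86, 159.86, 180, 180, 180, 180].

### API

Orientations are given as a 3x3 rotation matrix whose columns are the frame's x, y, z axes.
In Python, from rig import read_state, capture, hand_in gives the robot as it stands. The module is installed in compiled form; this text tells all that it offers.
- The arm moves only by the tool send_rows, never from a script. Its argument "moves" is one flat list of numbers, 7 for each row, row after row: the turn, a rotation vector about the world's x, y, z in degrees, then the shift along the world's x, y, z in cm, then the gripper's target within -1 to 1 (fully open at 1, half-way at 0, shut at -1). In form: [rx, ry, rz, tx, ty, tz, hand, rx, ry, rz, tx, ty, tz, hand, ...]. A call has 1 to 20 rows; each row shifts and turns the commanded pose from where the row before left it; what a row does not reach is not made up. A row lasts 1/10 s, in which the tool goes at most 50 mm and 8.59 degrees, less where a joint would pass 70% of its speed; a pose out of reach is approached as far as the arm can. A call with a gripper value outside its range is refused whole. The fingers move at their own pace and stop on an object; the grip force is fixed at half the most. Time passes only in rows, so rows that do not move let the fingers close. It gives the time, the measured TCP pose, the force and the opening at its end, in the units of the state.
- read_state(): the state, without advancing time (a new reading comes with each control period).
- capture(name): name is "scene" or "top"; returns a dict with "pixels" (420x560x3 uint8, red, green, blue), "vertical_fov" (degrees; the focal length in pixels is half the picture's height over the tangent of half this angle, whatever the lens; pixels are square), "cx", "cy" (the principal point, pixels), "dist" ([k1, k2, p1, p2, k3] as OpenCV has them; the pictures are not rectified), "rvec" (rotation vector, rad) and "tvec" (3), from world to camera coordinates, as OpenCV has them. Camera axes: x right, y down, z forward; pixel columns grow to the right and rows downward; lengths in m; the calibration is good to about 2 mm. A picture is of the moment at which its call begins. There is no depth.
- hand_in(): hands the job in, once; it reports no verdict.
The state is a dict: "time_s": time; "joint_positions": joint angles; "qvel": joint speeds; "tau": joint torques, N m; "position": TCP position; "tcp_rot": TCP orientation; "force": force on the tool from outside, world axes, zero at the start; "moment": the same for the moment, N m; "opening": opening from 0.0 (shut) to 1.0 (fully open).
Only numpy, scipy, OpenCV 4.12 (cv2) and the standard library are available. Lean on these libraries where they do the work, as an engineer would, in place of code of your own. Each camera call takes 0.05 s, during which the arm holds its last target.

### The job

Close the lunch flask for the day: turn its cap clockwise until its ratchet clicks and slips, at least one click but no more than two, and leave the cap tight. Then swing the steel keeper arm over the cap, right up to its stop. Handle the flask without shoving, pressing or lifting it hard (about 25 N at most), and leave the mug, crayon tub, jar and lunchbox where they stand.

Things in the scene. Friction and masses are not known exactly. Their poses are not given: they have to be found in the camera images.
- stand: Fixed grey steel stand: base plate 200 x 130 x 12 mm, with a ring of radius 46 mm, 40 mm high, that holds the flask. Origin: on the trunk top, under the flask's axis; z up, x points from the flask's axis to the keeper's post, which is 14 mm in diameter, 72 mm from that axis, and ends 167 mm above the trunk top.
- neck (a point): Centre of the flask's neck, on its axis, 126 mm above the trunk top. The steel flask is 76 mm in diameter; its shoulder rises from 104 to 117 mm above the trunk top. It sits on a rubber seat that gives about 0.2 mm per newton in any direction but does not let it turn.
- cap: Round black ribbed plastic cap, 50 mm in diameter, 34 mm high, on the flask's axis. Origin: centre of its underside, 126 mm above the trunk top when home, 0.32 mm higher per radian still to go; z up. It starts unscrewed by an unknown 0.5 to 2.4 rad. Clockwise from above screws it down (drag about 0.05 N m) until it seats; turning back unscrews it.
- cap_top (a point): Centre of the cap's flat top, 34 mm above its origin; turns with the cap. Once seated, the outer cap slips on its ratchet if turned on, one click per 0.314 rad: the resisting torque climbs steeply to 0.3 to 0.35 N m, then falls through zero (the click), then climbs again.
- pin_top (a point): Top of the tell-tale pin, a brass pin 8 mm in diameter in the middle of the cap. It stands 1 mm above the cap's top at the start and rises 1.5 mm with each click of the ratchet.
- keeper (a joint): Angle of the keeper arm about its upright post, rad: 0 is over the cap against its stop (the arm points from the post along the stand's -x), growing as it swings away towards the stand's +y (clockwise from above); starts between 1.35 and 1.7. It stays where it is left (friction about 0.04 N m).
- keeper_peg (a point): Centre of the top, 214 mm above the trunk top, of the upright round aluminium peg at the keeper's free end: 12 mm in diameter, standing 40 mm above the end of the arm, its axis 88 mm from the pivot's axis. The arm is a flat steel bar 14 mm wide and 6 mm thick, from 168 to 174 mm above the trunk top.
- keeper_pivot (a point): Point on the keeper's pivot axis, on top of the post, 72 mm from the flask's axis along the stand's +x, 167 mm above the trunk top.
- mug: Bystander: red ceramic mug, 80 mm in diameter, 92 mm high, origin at the centre of its underside, handle towards its +y.
- tub: Bystander: open orange plastic crayon tub, 80 mm in diameter, 75 mm high, crayons standing up to 96 mm, origin at the centre of its underside.
- jar: Bystander: open clear glass jar, 72 mm in diameter, 100 mm high, origin at the centre of its underside.
- lunchbox: Bystander: closed aluminium lunchbox 174 x 114 x 57 mm, origin at the centre of its underside.

How it is judged:
By the outcome, as a careful person would: the job done as asked, in the order asked, and still so for the second after the job is handed in, with the robot touching nothing.
It also fails if it takes over 67 s, if anything falls off the work surface, if the arm or the gripper's body presses on something with over 40 N, if the wrist force passes 120 N, or if a joint passes its speed limit or range.

## Working session

There is one attempt and no reset: what is moved stays moved. The work goes in short steps, Python scripts to look and compute and a tool call to move; the robot and the scene stay as the last step left them, time stands still between calls to the robot, and variables do not carry over. Pictures are saved under pics/ and viewed, and the job is handed in when it is done.

Besides the shell and the picture viewer there is one more tool, called after "Emit:" as name(argument=value, ...) on one line, values as JSON. send_rows: Moves the arm, as the interface text tells. Its arguments: {"type":"object","properties":{"moves":{"type":"array","items":{"type":"number"}}},"required":["moves"]}

```bash
mkdir -p pics; ls; cat > h.py <<'E'
import numpy as np, cv2, json
from rig import read_state, capture, hand_in
def cam(n,f):
    c=capture(n); cv2.imwrite(f,c['pixels'][:,:,::-1]); return c
def K(c):
    h=c['pixels'].shape[0]; f=h/2/np.tan(np.radians(c['vertical_fov'])/2)
    return np.array([[f,0,c['cx']],[0,f,c['cy']],[0,0,1.]])
def ray(c,uv):
    p=cv2.undistortPoints(np.array([[uv]],float),K(c),np.array(c['dist'],float))[0,0]
    R=cv2.Rodrigues(np.array(c['rvec'],float))[0]; t=np.array(c['tvec'],float).ravel()
    return -R.T@t, R.T@np.array([p[0],p[1],1.])
def onz(c,uv,z):
    o,d=ray(c,uv); return o+d*(z-o[2])/d[2]
def proj(c,P):
    return cv2.projectPoints(np.array(P,float).reshape(-1,3),np.array(c['rvec'],float),np.array(c['tvec'],float),K(c),np.array(c['dist'],float))[0][:,0]
def tri(c1,u1,c2,u2):
    o1,d1=ray(c1,u1);o2,d2=ray(c2,u2);A=np.stack([d1,-d2],1)
    s=np.linalg.lstsq(A,o2-o1,rcond=None)[0];a=o1+s[0]*d1;b=o2+s[1]*d2
    return (a+b)/2,np.linalg.norm(a-b)
E
python3 - <<'E'
from h import *
import pickle
s=cam('scene','pics/s0.png');t=cam('top','pics/t0.png')
pickle.dump((s,t),open('c0.pkl','wb'))
for c in(s,t):
    o,d=ray(c,(c['cx'],c['cy']));print(o,d,c['vertical_fov'],c['dist'])
print(read_state())
E
```

```text
pics
[1.20058014 0.21107027 1.25515031] [-0.50477665 -0.05808534 -0.86129358] 49.280773673449374 [-0.15573923  0.          0.          0.          0.        ]
[0.38817436 0.12228255 1.45609803] [ 0.11441718  0.00617842 -0.99341358] 42.05686726972562 [0.06444786 0.         0.         0.         0.        ]
{'time_s': 0.1, 'joint_positions': array([-8.44827418e+01,  3.02756021e+01,  8.21496312e+01, -3.90215808e-04,
        6.76900397e+01, -1.02261363e+01]), 'qvel': array([-0.11909023, -0.19787588, -0.21207904,  0.00271802,  0.05958691,
        0.03838012]), 'tau': array([-1.74687893e-04, -4.40984917e+01, -1.77150464e+01,  6.35502138e-02,
        5.33925032e-02, -3.89356865e-05]), 'position': array([ 0.16955414, -0.60086556,  0.2216452 ]), 'tcp_rot': array([[ 9.62485856e-01,  2.71331786e-01, -1.99706052e-04],
       [ 2.71331632e-01, -9.62483838e-01,  2.00196559e-03],
       [ 3.50983052e-04, -1.98105013e-03, -9.99997976e-01]]), 'force': array([-0.26485989,  0.18782581, -0.14786999]), 'moment': array([ 0.02509426, -0.08131505,  0.07300219]), 'opening': 0.999378094691531}
```

View pics/s0.png

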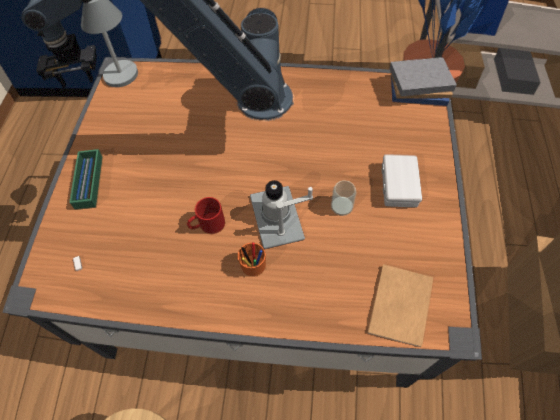

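View pics/t0.png

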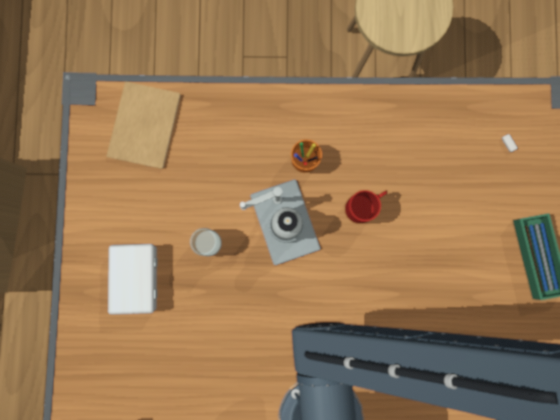

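```bash
python3 - <<'E'
from h import *
import pickle
s,t=pickle.load(open('c0.pkl','rb'))
a=cv2.resize(s['pixels'][170:250,230:330],None,fx=6,fy=6,interpolation=cv2.INTER_CUBIC)
b=cv2.resize(t['pixels'][175:275,230:330],None,fx=6,fy=6,interpolation=cv2.INTER_CUBIC)
cv2.imwrite('pics/sz0.png',a[:,:,::-1]);cv2.imwrite('pics/tz0.png',b[:,:,::-1])
E
```

```text
(no output)
```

View pics/sz0.png

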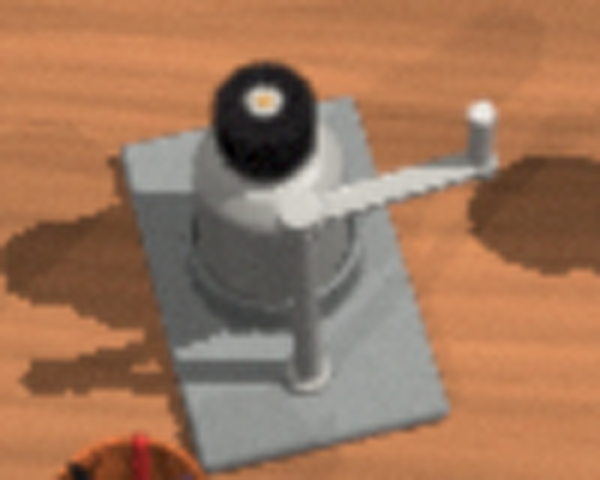

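View pics/tz0.png

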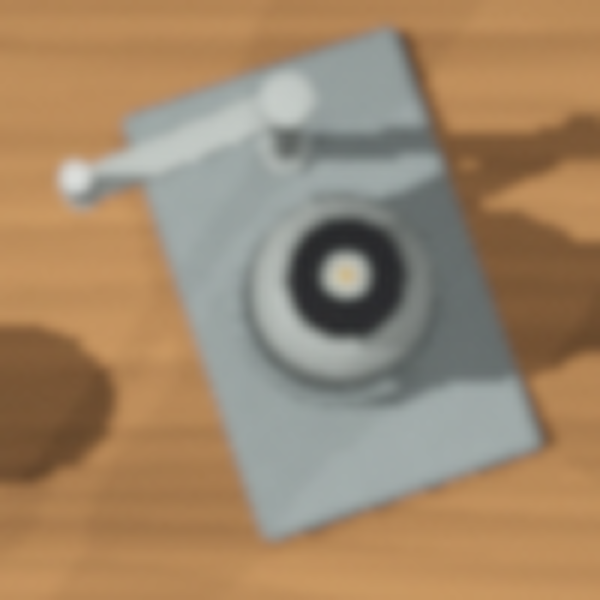

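```bash
python3 - <<'E'
from h import *
import pickle
s,t=pickle.load(open('c0.pkl','rb'))
S=lambda x,y:((x+.5)/6-.5+230,(y+.5)/6-.5+170)
T=lambda x,y:((x+.5)/6-.5+230,(y+.5)/6-.5+175)
for n,a,b,z in[('pin',(264,100),(346,275),.162),('piv',(299,207),(287,99),.174),('peg',(482,111),(76,180),.214)]:
    print(n,tri(s,S(*a),t,T(*b)),onz(s,S(*a),z),onz(t,T(*b),z))
c=[onz(t,T(*p),.012) for p in[(400,28),(125,122),(270,540),(545,445)]]
print(c,np.mean(c,0))
d=(c[0]+c[1]-c[2]-c[3])/2;print(np.linalg.norm(d),np.degrees(np.arctan2(d[1],d[0])))
d=(c[1]+c[2]-c[0]-c[3])/2;print(np.linalg.norm(d),np.degrees(np.arctan2(d[1],d[0])))
c=[onz(s,S(*p),.012) for p in[(210,468),(448,410),(352,98),(125,148)]]
print(c,np.mean(c,0))
d=(c[0]+c[1]-c[2]-c[3])/2;print(np.linalg.norm(d),np.degrees(np.arctan2(d[1],d[0])))
# bystanders & table
for n,uv,z in[('mug',(363,206),.092),('tub',(307,156),.075),('jar',(206,242),.1),('box',(132,278),.057)]: print(n,onz(t,uv,z))
E
```

```text
pin (array([0.49219762, 0.09147209, 0.16034974]), np.float64(0.00024647693116584314)) [0.49325372 0.09177496 0.162     ] [0.49207979 0.09138905 0.162     ]
piv (array([0.56002733, 0.11558397, 0.17732205]), np.float64(0.00012339026484418773)) [0.55804677 0.11535125 0.174     ] [0.56048097 0.11550512 0.174     ]
peg (array([0.52331623, 0.19605818, 0.21180816]), np.float64(0.0001740652179196631)) [0.52472791 0.196176   0.214     ] [0.5230861 0.1958416 0.214    ]
[array([0.61468686, 0.06464925, 0.012     ]), array([0.57117322, 0.18649359, 0.012     ]), array([0.38761333, 0.12013769, 0.012     ]), array([4.30390975e-01, 2.55909048e-06, 1.20000000e-02])] [0.5009661  0.09282077 0.012     ]
0.19524315388610533 19.60207817236281
0.12845257115390282 109.62653052977069
[array([0.61708235, 0.07172554, 0.012     ]), array([0.57466138, 0.18804744, 0.012     ]), array([0.39102788, 0.12271899, 0.012     ]), array([0.43277526, 0.00434607, 0.012     ])] [0.50388672 0.09670951 0.012     ]
0.19557074867263466 19.833236494596598
mug [ 0.53606807 -0.09961134  0.092     ]
tub [0.66542719 0.03997688 0.075     ]
jar [0.44131929 0.29066728 0.1       ]
box [0.35056482 0.48016049 0.057     ]
```

Emit:
send_rows(moves=[0,0,7.2,1.9,4.07,0.3,0.5,0,0,7.2,1.9,4.07,0.3,0.5,0,0,7.2,1.9,4.07,0.3,0.5,0,0,7.2,1.9,4.07,0.3,0.5,0,0,7.2,1.9,4.07,0.3,0.5,0,0,7.2,1.9,4.07,0.3,0.5,0,0,7.2,1.9,4.07,0.3,0.5,0,0,7.2,1.9,4.07,0.3,0.5,0,0,7.2,1.9,4.07,0.3,0.5,0,0,7.2,1.9,4.07,0.3,0.5,0,0,7.2,1.9,4.07,0.3,0.5,0,0,7.2,1.9,4.07,0.3,0.5,0,0,7.2,1.9,4.07,0.3,0.5,0,0,7.2,1.9,4.07,0.3,0.5,0,0,7.2,1.9,4.07,0.3,0.5,0,0,7.2,1.9,4.07,0.3,0.5,0,0,7.2,1.9,4.07,0.3,0.5,0,0,0,0,0,0,0.5,0,0,0,0,0,0,0.5])

```text
time_s: 2.0
position: [0.4921, 0.0911, 0.273]
tcp_rot: [[-0.746, 0.666, -0.001], [0.666, 0.746, -0.001], [0.001, -0.001, -1.0]]
force: [-0.0, -0.0, 0.3]
opening: 0.754
```

```bash
cat > st.py <<'E'
from h import *
def st():
    r=read_state();R=r['tcp_rot'];print('t%.2f'%r['time_s'],'p',(r['position']*1e3).round(2),'phi',np.degrees(np.arctan2(R[1,1],R[0,1])).round(2),'tilt',R[:2,2].round(4),'F',r['force'].round(2),'M',r['moment'].round(3),'op',round(r['opening'],3),'tau6',r['tau'][5].round(3),'j',r['joint_positions'].round(1))
if __name__=='__main__': st()
E
python3 st.py;python3 st.py; python3 -c "
from h import *
cam('scene','pics/s1.png')"
```

```text
t2.00 p [492.13  91.08 273.02] phi 48.25 tilt [-0.0015 -0.0006] F [-0.02 -0.02  0.28] M [ 0.058 -0.106 -0.016] op 0.754 tau6 -0.006 j [ -2.3  17.   95.9  -0.   67.1 -50.5]
t2.00 p [492.13  91.08 273.02] phi 48.25 tilt [-0.0015 -0.0006] F [-0.02 -0.02  0.28] M [ 0.058 -0.106 -0.016] op 0.754 tau6 -0.006 j [ -2.3  17.   95.9  -0.   67.1 -50.5]
```

View pics/s1.png

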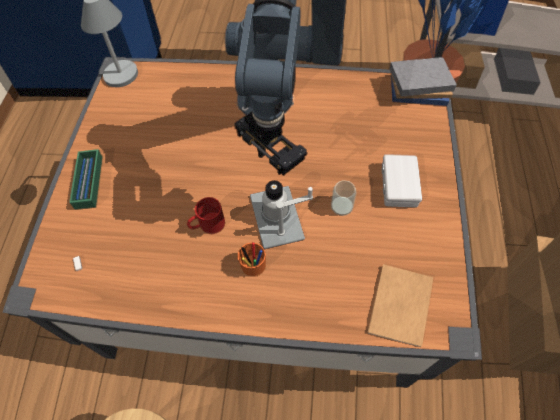

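```bash
python3 - <<'E'
from h import *
import pickle
s,t=pickle.load(open('c0.pkl','rb'))
print(proj(s,[[.4921,.0911,.273],[.4921,.0911,.16],[.4921,.0911,.40]]))
c=cam('top','pics/t1.png')
cv2.imwrite('pics/s1z.png',cv2.resize(cv2.imread('pics/s1.png')[90:230,200:340],None,fx=4,fy=4))
E
```

```text
[[271.7224972  162.93403973]
 [273.41931537 186.28011599]
 [269.48669073 131.9528641 ]]
```

View pics/s1z.png

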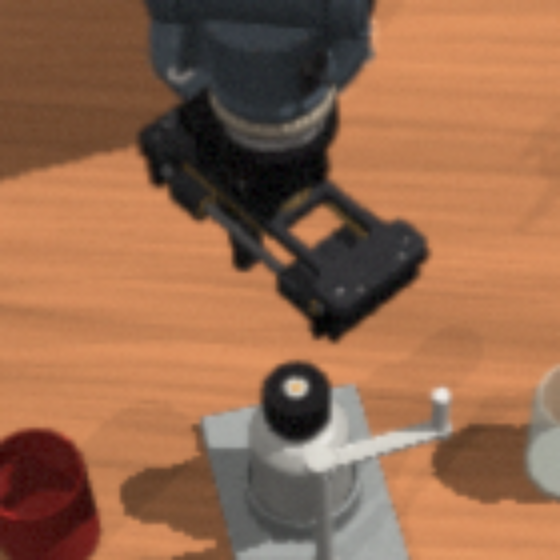

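View pics/t1.png

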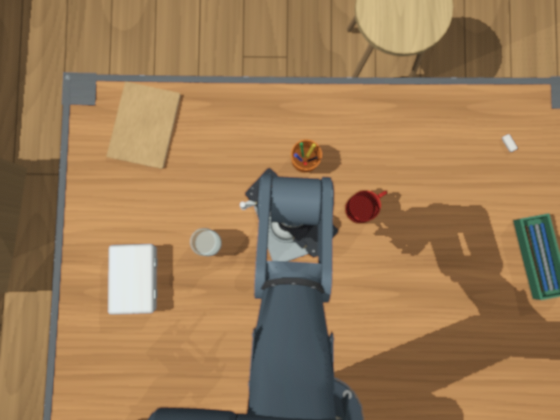

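Emit:
send_rows(moves=[0,0,-4,0.04,0.04,-2,0.5,0,0,0,0,0,-2.5,0.5,0,0,0,0,0,-2.5,0.5,0,0,0,0,0,-2,0.5,0,0,0,0,0,-1.5,0.5,0,0,0,0,0,-1.3,0.5,0,0,0,0,0,-1,0.5,0,0,0,0,0,-0.5,0.5,0,0,0,0,0,0,0.5,0,0,0,0,0,0,0.5])

```text
time_s: 3.1
position: [0.4933, 0.0904, 0.1409]
tcp_rot: [[-0.696, 0.718, 0.001], [0.718, 0.696, -0.0], [-0.001, 0.0, -1.0]]
force: [-0.4, 0.1, 0.7]
opening: 0.75
```

```bash
python3 st.py; python3 -c "
from h import *
cam('scene','pics/s2.png')
cv2.imwrite('pics/s2z.png',cv2.resize(cv2.imread('pics/s2.png')[90:230,200:340],None,fx=4,fy=4))"
```

```text
t3.10 p [493.31  90.42 140.95] phi 44.11 tilt [ 0.0007 -0.    ] F [-0.38  0.05  0.73] M [ 0.009 -0.118 -0.033] op 0.75 tau6 -0.0 j [ -2.4  27.9 104.3  -0.   47.8 -46.5]
```

View pics/s2z.png

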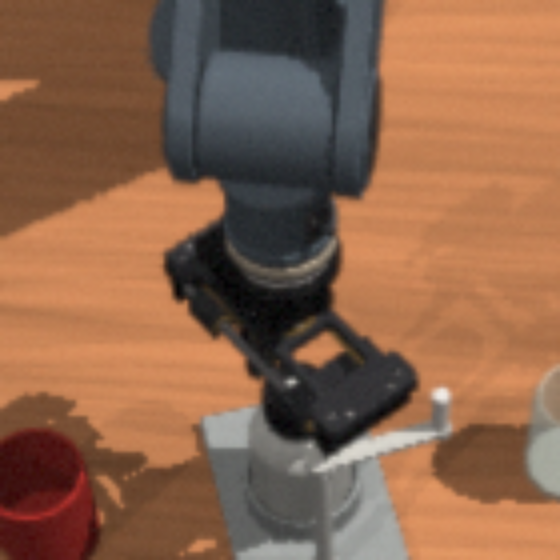

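Emit:
send_rows(moves=[0,0,0,0,0,0,0.2,0,0,0,0,0,0,0.1,0,0,0,0,0,0,0.05])

```text
time_s: 3.45
position: [0.4932, 0.0909, 0.1409]
tcp_rot: [[-0.697, 0.717, 0.001], [0.717, 0.697, 0.0], [-0.001, 0.001, -1.0]]
force: [-0.2, -0.0, 0.2]
opening: 0.577
```

```bash
python3 st.py
```

```text
t3.45 p [493.23  90.93 140.88] phi 44.16 tilt [0.0008 0.    ] F [-0.23 -0.03  0.18] M [ 0.057 -0.207 -0.045] op 0.577 tau6 -0.0 j [ -2.3  27.9 104.3   0.   47.8 -46.5]
```

Emit:
send_rows(moves=[0,0,0,0,0,0,-1,0,0,0,0,0,0,-1,0,0,0,0,0,0,-1,0,0,0,0,0,0,-1])

```text
time_s: 3.85
position: [0.4933, 0.0909, 0.1407]
tcp_rot: [[-0.696, 0.718, 0.001], [0.718, 0.696, 0.0], [-0.0, 0.001, -1.0]]
force: [0.4, 1.4, 0.3]
opening: 0.564
```

```bash
python3 st.py
```

```text
t3.85 p [493.33  90.85 140.68] phi 44.14 tilt [0.0007 0.0001] F [0.36 1.37 0.35] M [ 0.172 -0.259 -0.007] op 0.564 tau6 0.001 j [ -2.4  27.9 104.3   0.   47.8 -46.5]
```

Emit:
send_rows(moves=[0,0,-4,0,0,-0.002,-1,0,0,-4,0,0,-0.002,-1,0,0,-4,0,0,-0.002,-1])

```text
time_s: 4.15
position: [0.4931, 0.0908, 0.1406]
tcp_rot: [[-0.53, 0.848, 0.0], [0.848, 0.53, -0.0], [-0.0, 0.0, -1.0]]
force: [0.4, 1.0, 1.6]
opening: 0.565
```

```bash
python3 st.py
```

```text
t4.15 p [493.08  90.76 140.56] phi 32.0 tilt [ 0.0001 -0.0001] F [0.38 0.96 1.6 ] M [ 0.083 -0.189  0.062] op 0.565 tau6 -0.404 j [ -2.4  27.9 104.3  -0.   47.8 -34.3]
```

Emit:
send_rows(moves=[0,0,-4,0,0,-0.002,-1,0,0,-4,0,0,-0.002,-1,0,0,-4,0,0,-0.002,-1])

```text
time_s: 4.45
position: [0.4929, 0.0907, 0.1405]
tcp_rot: [[-0.342, 0.94, -0.0], [0.94, 0.342, -0.0], [-0.0, -0.0, -1.0]]
force: [-0.4, 0.6, 2.1]
opening: 0.566
```

```bash
python3 st.py
```

```text
t4.45 p [492.87  90.7  140.49] phi 20.0 tilt [-0.0003 -0.0002] F [-0.38  0.61  2.15] M [-0.02  -0.075  0.108] op 0.566 tau6 -0.403 j [ -2.4  27.9 104.3  -0.   47.8 -22.3]
```

Emit:
send_rows(moves=[0,0,-3,0,0,-0.002,-1,0,0,-3,0,0,-0.002,-1])

```text
time_s: 4.65
position: [0.4928, 0.0907, 0.1404]
tcp_rot: [[-0.243, 0.97, -0.001], [0.97, 0.243, -0.0], [-0.0, -0.001, -1.0]]
force: [-0.4, 0.1, 1.9]
opening: 0.569
```

```bash
python3 st.py
```

```text
t4.65 p [492.75  90.71 140.4 ] phi 14.05 tilt [-0.0007 -0.0002] F [-0.44  0.14  1.92] M [ 0.06  -0.005  0.041] op 0.569 tau6 -0.288 j [ -2.4  27.9 104.3  -0.   47.8 -16.4]
```

Emit:
send_rows(moves=[0,0,-3,0,0,-0.002,-1,0,0,-3,0,0,-0.002,-1])

```text
time_s: 4.85
position: [0.4927, 0.0907, 0.1404]
tcp_rot: [[-0.14, 0.99, -0.001], [0.99, 0.14, -0.0], [-0.0, -0.001, -1.0]]
force: [0.4, 0.2, 1.8]
opening: 0.564
```

```bash
python3 st.py
```

```text
t4.85 p [492.68  90.69 140.37] phi 8.04 tilt [-0.0008 -0.0002] F [0.39 0.18 1.8 ] M [-0.016 -0.005  0.026] op 0.564 tau6 -0.29 j [ -2.4  27.9 104.3  -0.   47.8 -10.4]
```

Emit:
send_rows(moves=[0,0,-3,0,0,-0.002,-1,0,0,-3,0,0,-0.002,-1])

```text
time_s: 5.05
position: [0.4925, 0.0907, 0.1403]
tcp_rot: [[-0.036, 0.999, -0.001], [0.999, 0.036, -0.0], [-0.0, -0.001, -1.0]]
force: [-0.3, 0.7, 1.6]
opening: 0.566
```

```bash
python3 st.py
```

```text
t5.05 p [492.52  90.69 140.3 ] phi 2.05 tilt [-0.0012 -0.0003] F [-0.26  0.68  1.56] M [0.004 0.025 0.137] op 0.566 tau6 -0.192 j [ -2.4  27.9 104.3  -0.   47.8  -4.4]
```

Emit:
send_rows(moves=[0,0,-3,0,0,-0.002,-1,0,0,-3,0,0,-0.002,-1])

```text
time_s: 5.25
position: [0.4924, 0.0907, 0.1403]
tcp_rot: [[0.068, 0.998, -0.001], [0.998, -0.068, -0.0], [-0.0, -0.001, -1.0]]
force: [-0.6, -0.2, 2.4]
opening: 0.563
```

```bash
python3 st.py
```

```text
t5.25 p [492.41  90.73 140.26] phi -3.91 tilt [-0.0014 -0.0004] F [-0.58 -0.15  2.41] M [0.028 0.09  0.172] op 0.563 tau6 -0.212 j [ -2.4  27.9 104.3  -0.   47.8   1.6]
```

Emit:
send_rows(moves=[0,0,-3,0,0,-0.002,-1,0,0,-3,0,0,-0.002,-1])

```text
time_s: 5.45
position: [0.4923, 0.0908, 0.1402]
tcp_rot: [[0.173, 0.985, -0.002], [0.985, -0.173, -0.0], [-0.0, -0.002, -1.0]]
force: [0.2, -0.1, 1.9]
opening: 0.565
```

```bash
python3 st.py
```

```text
t5.45 p [492.34  90.77 140.2 ] phi -9.97 tilt [-0.0016 -0.0001] F [ 0.22 -0.14  1.94] M [ 0.022  0.112 -0.007] op 0.565 tau6 -0.303 j [ -2.4  28.  104.3  -0.   47.8   7.6]
```

Emit:
send_rows(moves=[0,0,-3,0,0,-0.002,-1,0,0,-3,0,0,-0.002,-1])

```text
time_s: 5.65
position: [0.4922, 0.0908, 0.1402]
tcp_rot: [[0.275, 0.961, -0.002], [0.961, -0.275, -0.0], [-0.001, -0.002, -1.0]]
force: [-0.7, -0.2, 2.8]
opening: 0.565
```

```bash
python3 st.py
```

```text
t5.65 p [492.19  90.78 140.16] phi -15.95 tilt [-0.0019 -0.0001] F [-0.74 -0.19  2.83] M [0.077 0.211 0.197] op 0.565 tau6 -0.186 j [ -2.4  28.  104.3  -0.   47.8  13.6]
```

Emit:
send_rows(moves=[0,0,0,0,0,0,-1])

```text
time_s: 5.75
position: [0.4922, 0.0908, 0.1401]
tcp_rot: [[0.272, 0.962, -0.002], [0.962, -0.272, -0.0], [-0.001, -0.002, -1.0]]
force: [-0.1, 0.6, 1.8]
opening: 0.563
```

```bash
python3 - <<'E'
from h import *
for i in range(8):
    capture('scene'); r=read_state(); print(r['time_s'],r['moment'].round(3),r['force'].round(2),r['tau'][5].round(3),r['qvel'][5].round(3),r['joint_positions'][5].round(3))
E
```

```text
5.8 [0.125 0.246 0.134] [-1.19 -0.34  2.86] 0.174 -0.324 13.422
5.85 [0.036 0.351 0.077] [-1.04  0.42  3.05] 0.136 0.202 13.424
5.9 [0.076 0.35  0.134] [-0.44  0.32  2.09] 0.13 0.134 13.433
5.95 [0.039 0.35  0.155] [-1.38  0.34  2.46] 0.132 0.333 13.447
6.0 [0.129 0.345 0.154] [-1.65  0.6   3.37] 0.134 0.144 13.456
6.05 [0.156 0.409 0.134] [-0.68  0.64  3.13] 0.137 0.149 13.466
6.1 [0.149 0.437 0.13 ] [-0.95  0.53  2.89] 0.139 0.144 13.473
6.15 [0.146 0.503 0.112] [-1.38  1.19  1.84] 0.141 0.04 13.477
```

```bash
cat > m.py <<'E'
from h import *
def go(n=4):
    L=[]
    for i in range(n):
        capture('scene'); r=read_state(); L.append(np.r_[r['moment'],r['force'],r['tau'][5],r['qvel'][5],r['joint_positions'][5]])
    a=np.mean(L,0);R=r['tcp_rot']
    print('t%.2f phi %.2f j6 %.2f'%(r['time_s'],np.degrees(np.arctan2(R[1,1],R[0,1])),a[8]),'Mz %.3f sd %.3f tau6 %.3f last %.3f qv %.2f'%(a[2],np.std(L,0)[2],a[6],L[-1][6],a[7]),'F',a[3:6].round(2),'p',(r['position']*1e3).round(2),round(r['opening'],3))
if __name__=='__main__': go()
E
```

Emit:
send_rows(moves=[0,0,-2,0,0,0,-1])

```text
time_s: 6.25
position: [0.4925, 0.0908, 0.1401]
tcp_rot: [[0.306, 0.952, -0.001], [0.952, -0.306, -0.0], [-0.0, -0.001, -1.0]]
force: [-1.9, 0.4, 2.9]
opening: 0.57
```

```bash
python3 m.py
```

```text
t6.45 phi -17.78 j6 15.48 Mz 0.291 sd 0.042 tau6 0.345 last 0.334 qv -1.17 F [-1.7   0.93  2.74] p [492.54  90.82 140.08] 0.565
```

Emit:
send_rows(moves=[0,0,-2,0,0,0,-1])

```text
time_s: 6.55
position: [0.4925, 0.0909, 0.1401]
tcp_rot: [[0.34, 0.941, -0.001], [0.941, -0.34, 0.0], [-0.0, -0.001, -1.0]]
force: [-1.9, 0.9, 2.9]
opening: 0.565
```

```bash
python3 m.py
```

```text
t6.75 phi -19.80 j6 17.49 Mz 0.209 sd 0.032 tau6 0.247 last 0.234 qv -1.28 F [-2.35  0.91  3.05] p [492.62  90.85 140.09] 0.563
```

Emit:
send_rows(moves=[0,0,-2,0,0,0,-1])

```text
time_s: 6.85
position: [0.4926, 0.0908, 0.1401]
tcp_rot: [[0.372, 0.928, -0.001], [0.928, -0.372, 0.0], [-0.0, -0.001, -1.0]]
force: [-2.7, 0.9, 3.3]
opening: 0.567
```

```bash
python3 m.py
```

```text
t7.05 phi -21.81 j6 19.49 Mz 0.110 sd 0.034 tau6 0.152 last 0.133 qv -1.27 F [-2.13  0.77  2.33] p [492.65  90.85 140.1 ] 0.563
```

Emit:
send_rows(moves=[0,0,-2,0,0,0,-1])

```text
time_s: 7.15
position: [0.4927, 0.0909, 0.1401]
tcp_rot: [[0.405, 0.914, -0.001], [0.914, -0.405, 0.0], [-0.0, -0.001, -1.0]]
force: [-2.3, 1.3, 2.7]
opening: 0.569
```

```bash
python3 m.py
```

```text
t7.35 phi -23.81 j6 21.49 Mz -0.013 sd 0.034 tau6 0.050 last 0.038 qv -1.31 F [-2.71  0.97  2.44] p [492.7   90.84 140.11] 0.557
```

Emit:
send_rows(moves=[0,0,-2,0,0,0,-1])

```text
time_s: 7.45
position: [0.4927, 0.0909, 0.1401]
tcp_rot: [[0.436, 0.9, -0.001], [0.9, -0.436, 0.0], [-0.0, -0.001, -1.0]]
force: [-2.1, 1.2, 2.5]
opening: 0.565
```

```bash
python3 m.py
```

```text
t7.65 phi -25.81 j6 23.49 Mz -0.034 sd 0.039 tau6 0.002 last -0.041 qv -1.19 F [-3.    0.61  2.71] p [492.76  90.83 140.12] 0.568
```

Emit:
send_rows(moves=[0,0,-2,0,0,0,-1])

```text
time_s: 7.75
position: [0.4927, 0.0909, 0.1401]
tcp_rot: [[0.467, 0.884, -0.001], [0.884, -0.467, 0.0], [-0.0, -0.001, -1.0]]
force: [-1.9, 0.9, 3.2]
opening: 0.565
```

```bash
python3 m.py
```

```text
t7.95 phi -27.79 j6 25.47 Mz 0.031 sd 0.013 tau6 0.066 last 0.014 qv -1.13 F [-3.1   1.52  2.66] p [492.78  90.86 140.13] 0.57
```

Emit:
send_rows(moves=[0,0,0,0,0,0,0.3,0,0,0,0,0,0,0.5,0,0,0,0,0,0,0.5,0,0,0,0,0,0,0.5,0,0,0,0,0,1,0.5,0,0,0,0,0,2,0.5,0,0,0,0,0,3,0.5,0,0,0,0,0,3,0.5,0,0,0,0,0,3,0.5,0,0,0,0,0,0,0.5])

```text
time_s: 8.95
position: [0.4963, 0.0907, 0.2651]
tcp_rot: [[0.467, 0.884, 0.011], [0.884, -0.467, -0.0], [0.005, 0.01, -1.0]]
force: [0.4, 0.3, 0.6]
opening: 0.75
```

```bash
python3 st.py; python3 - <<'E'
from h import *
import pickle
s=cam('scene','pics/s3.png')
pickle.dump(s,open('c3.pkl','wb'))
s0=pickle.load(open('c0.pkl','rb'))[0]
a=[cv2.resize(x['pixels'][175:225,250:330],None,fx=5,fy=5,interpolation=cv2.INTER_CUBIC) for x in(s0,s)]
cv2.imwrite('pics/s3z.png',np.vstack(a)[:,:,::-1])
for x in (s0,s):
    p=x['pixels'][178:196,264:284].astype(float).sum(2); w=np.clip(p-200,0,None); 
    yy,xx=np.mgrid[178:196,264:284]
    m=(abs(yy-186)<6)&(abs(xx-273.5)<6); w=w*m
    print((w*xx).sum()/w.sum(),(w*yy).sum()/w.sum(),w.sum())
    P=x['pixels'].astype(int);print((P[181:192,268:280].sum(2)))
E
```

```text
t8.95 p [496.26  90.72 265.09] phi -27.85 tilt [ 0.0112 -0.0005] F [0.43 0.28 0.6 ] M [-0.017 -0.118  0.006] op 0.75 tau6 -0.005 j [-2.3 17.6 96.5 -0.  65.3 25.5]
273.4544476327116 185.97931611669057 8364.0
[[411 284 192 157 137 140 114 133 136 166 259 362]
 [275 147 105  93 109 112  93  88  89 100 127 220]
 [142  98  87 115 120 163 121 130 116  96  98 109]
 [104  89 111 168 284 370 317 294 168  93 101  88]
 [103  99 173 355 555 576 550 545 382 153 101  81]
 [103 115 240 466 551 516 520 561 529 218  92  63]
 [ 84 112 196 407 559 494 527 552 447 180  87  95]
 [107 113 129 280 504 556 562 523 295 116  82  91]
 [102 101 102 143 220 288 288 222 136 105  85  86]
 [ 87 101  95 103 101 110 122  94  91  76 100  96]
 [ 82  86  93  98  93  79  88  94 101 103  99  73]]
273.6260648442467 185.94291163382073 7865.0
[[426 295 190 141 140 135 138 127 161 184 293 431]
 [285 154 114 109 114 101  98 106 103 101 139 208]
 [166 115 102 104 115 122 131 137 106 103 114 125]
 [ 94  89  98 162 237 293 302 306 182  99 109 103]
 [116 105 168 336 471 528 526 559 400 173 104 112]
 [121 109 250 448 433 496 520 551 543 220  88  95]
 [ 94 116 200 360 404 407 472 543 460 186  95  87]
 [ 93 118 134 283 495 568 584 547 311 140  87 100]
 [107  74 118 145 224 303 304 243 128  98 104 106]
 [111 103  91 101  94 132 128  99 108  89 103 110]
 [ 96 103 109 113 111 100 109  92 111  98 119  99]]
```

View pics/s3z.png

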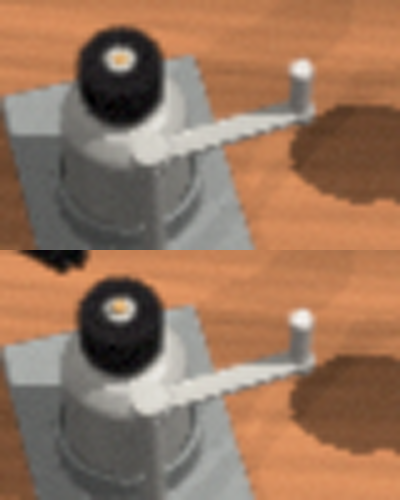

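```bash
python3 - <<'E'
from h import *
import pickle
s0=pickle.load(open('c0.pkl','rb'))[0];s=pickle.load(open('c3.pkl','rb'))
for x in(s0,s):
    P=x['pixels'].astype(float);w=np.clip(P[181:192,268:280,0]-P[181:192,268:280,2]-25,0,None)
    print(w.astype(int))
    yy,xx=np.mgrid[181:192,268:280]; m=w*(abs(yy-186)<4)*(abs(xx-273.5)<4); print((m*xx).sum()/m.sum(),(m*yy).sum()/m.sum(),m.sum())
print(proj(s,[[.4925,.0915,z] for z in(.160,.161,.1625,.164,.1655)]))
E
```

```text
[[84 47 17  3  0  0  0  0  0  7 32 72]
 [42  0  0  0  0  0  0  0  0  0  0 24]
 [ 0  0  0  0  0  0  0  0  0  0  0  0]
 [ 0  0  0  0  0  0  0  0  0  0  0  0]
 [ 0  0  0  0  0  1 13  0  0  0  0  0]
 [ 0  0  0  0 19 73 73 31  0  0  0  0]
 [ 0  0  0  0  1 57 59 18  0  0  0  0]
 [ 0  0  0  0  0  0  0  0  0  0  0  0]
 [ 0  0  0  0  0  0  0  0  0  0  0  0]
 [ 0  0  0  0  0  0  0  0  0  0  0  0]
 [ 0  0  0  0  0  0  0  0  0  0  0  0]]
273.6463768115942 186.35072463768117 345.0
[[88 50 15  0  0  0  0  0  1 13 44 90]
 [42  0  0  0  0  0  0  0  0  0  0 26]
 [ 0  0  0  0  0  0  0  0  0  0  0  0]
 [ 0  0  0  0  0  0  0  0  0  0  0  0]
 [ 0  0  0  0  2 49 52  0  0  0  0  0]
 [ 0  0  0  0 22 85 77 22  0  0  0  0]
 [ 0  0  0  0  0 31 36  5  0  0  0  0]
 [ 0  0  0  0  0  0  0  0  0  0  0  0]
 [ 0  0  0  0  0  0  0  0  0  0  0  0]
 [ 0  0  0  0  0  0  0  0  0  0  0  0]
 [ 0  0  0  0  0  0  0  0  0  0  0  0]]
273.51181102362204 185.91863517060366 381.0
[[273.54349451 186.40647472]
 [273.52960177 186.21487249]
 [273.50873006 185.92700187]
 [273.48781912 185.63856917]
 [273.46686887 185.34957286]]
```

Emit:
send_rows(moves=[0,0,-7.5,1,2.3,0,-1,0,0,-7.5,1,2.3,0,-1,0,0,-7.5,1,2.3,0,-1,0,0,-7.5,1,2.3,0,-1,0,0,-7.5,1.1,2.3,0,-1,0,0,0,0,0,-1,-1,0,0,0,0,0,0,-1,0,0,0,0,0,0,-1])

```text
time_s: 9.8
position: [0.5426, 0.2048, 0.2489]
tcp_rot: [[0.909, 0.418, -0.004], [0.418, -0.909, -0.001], [-0.004, -0.001, -1.0]]
force: [0.3, -1.1, 0.4]
opening: 0.105
```

```bash
python3 st.py; python3 - <<'E'
from h import *
s=cam('scene','pics/s4.png');t=cam('top','pics/t4.png')
a=cv2.resize(s['pixels'][110:230,230:370],None,fx=5,fy=5,interpolation=cv2.INTER_CUBIC)
cv2.imwrite('pics/s4z.png',a[:,:,::-1])
E
```

```text
t9.80 p [542.61 204.85 248.85] phi -65.31 tilt [-0.0036 -0.0011] F [ 0.29 -1.08  0.37] M [-0.003 -0.005 -0.019] op 0.105 tau6 -0.009 j [ 9.7 25.1 86.8 -0.  68.3 75. ]
```

View pics/s4z.png

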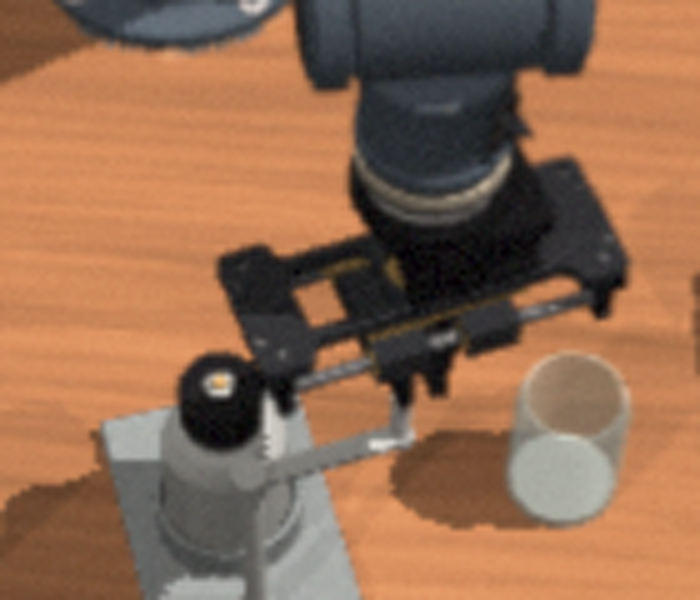

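Emit:
send_rows(moves=[0,0,0,0.5,0.2,-1,-1,0,0,0,0,0,-2,-1,0,0,0,0,0,-2,-1,0,0,0,0,0,-1.1,-1,0,0,0,0,0,-0.4,-1,0,0,0,0,0,0,-1,0,0,0,0,0,0,-1])

```text
time_s: 10.6
position: [0.5497, 0.2078, 0.1859]
tcp_rot: [[0.909, 0.417, 0.002], [0.417, -0.909, 0.0], [0.002, 0.0, -1.0]]
force: [-0.3, 0.6, -0.5]
opening: 0.002
```

```bash
python3 st.py; python3 - <<'E'
from h import *
s=cam('scene','pics/s5.png')
a=cv2.resize(s['pixels'][110:230,230:370],None,fx=5,fy=5,interpolation=cv2.INTER_CUBIC)
cv2.imwrite('pics/s5z.png',a[:,:,::-1])
E
```

```text
t10.60 p [549.7  207.83 185.87] phi -65.36 tilt [0.0015 0.0002] F [-0.28  0.59 -0.48] M [-0.021 -0.025  0.017] op 0.002 tau6 -0.001 j [ 9.8 29.8 89.8 -0.  60.3 75.2]
```

View pics/s5z.png

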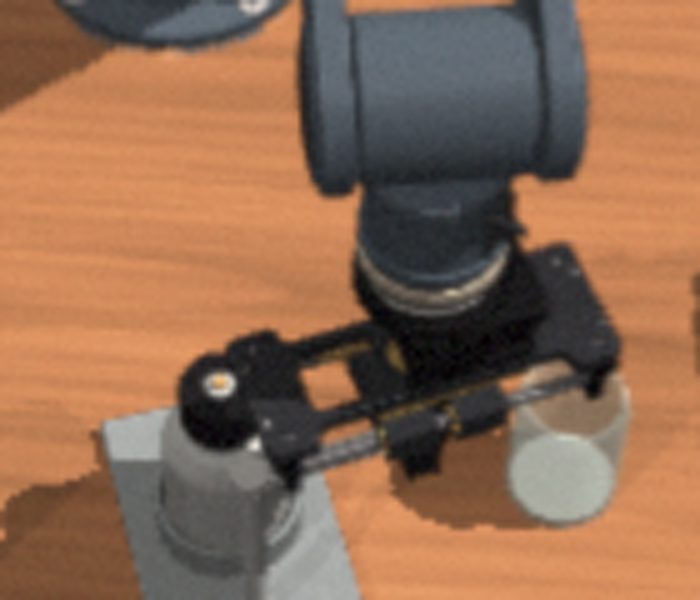

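```bash
python3 - <<'E'
from h import *
piv=np.array([.5603,.1157])*100;u=lambda a:np.array([np.cos(np.radians(a)),np.sin(np.radians(a))])
T=lambda a,d=1.55:piv+8.8*u(a)-d*u(a+90)
cur=read_state()['position'][:2]*100
print('first',(T(114.6)-cur).round(2))
p=T(114.6)
for k in range(1,18):
    q=T(114.6+5*k);print(k,114.6+5*k,(q-p).round(2),q.round(2));p=q
E
```

```text
first [-1.2  -0.57]
1 119.6 [-0.75 -0.23] [53.03 19.99]
2 124.6 [-0.72 -0.29] [52.31 19.69]
3 129.6 [-0.69 -0.36] [51.61 19.34]
4 134.6 [-0.66 -0.41] [50.95 18.92]
5 139.6 [-0.62 -0.47] [50.33 18.45]
6 144.6 [-0.58 -0.52] [49.75 17.93]
7 149.6 [-0.53 -0.57] [49.22 17.36]
8 154.6 [-0.48 -0.62] [48.75 16.74]
9 159.6 [-0.42 -0.65] [48.32 16.09]
10 164.6 [-0.36 -0.69] [47.96 15.4 ]
11 169.6 [-0.3  -0.72] [47.65 14.68]
12 174.6 [-0.24 -0.74] [47.41 13.94]
13 179.6 [-0.17 -0.76] [47.24 13.18]
14 184.6 [-0.11 -0.77] [47.13 12.41]
15 189.6 [-0.04 -0.78] [47.09 11.63]
16 194.6 [ 0.03 -0.78] [47.12 10.85]
17 199.6 [ 0.1  -0.77] [47.22 10.08]
```

Approach contact in two rows, then arc to about 165°.

Emit:
send_rows(moves=[0,0,0,-0.6,-0.3,0,-1,0,0,0,-0.6,-0.27,0,-1,0,0,5,-0.75,-0.23,0,-1,0,0,5,-0.72,-0.29,0,-1,0,0,5,-0.69,-0.36,0,-1,0,0,5,-0.66,-0.41,0,-1])

```text
time_s: 11.25
position: [0.5086, 0.189, 0.1858]
tcp_rot: [[0.709, 0.705, 0.002], [0.705, -0.709, 0.0], [0.001, 0.001, -1.0]]
force: [0.4, -0.3, -0.3]
opening: 0.005
```

```bash
python3 st.py;python3 - <<'E'
from h import *
s=cam('scene','pics/s6.png');t=cam('top','pics/t6.png')
a=cv2.resize(s['pixels'][110:230,230:370],None,fx=5,fy=5,interpolation=cv2.INTER_CUBIC)
cv2.imwrite('pics/s6z.png',a[:,:,::-1])
E
```

```text
t11.25 p [508.56 189.   185.75] phi -45.14 tilt [0.0016 0.0002] F [ 0.37 -0.32 -0.28] M [ 0.029 -0.155  0.017] op 0.005 tau6 0.62 j [ 8.6 26.6 96.3 -0.  57.  53.7]
```

View pics/s6z.png

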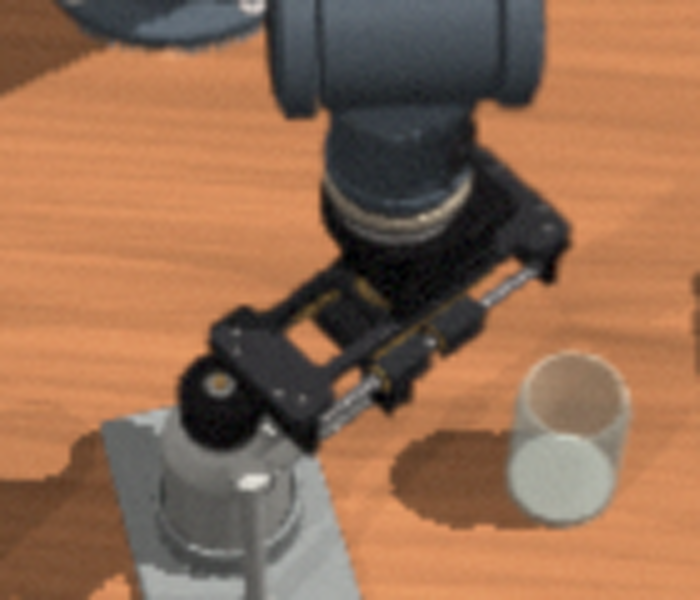

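Emit:
send_rows(moves=[0,0,5,-0.62,-0.47,0,-1,0,0,5,-0.58,-0.52,0,-1,0,0,5,-0.53,-0.57,0,-1,0,0,5,-0.48,-0.62,0,-1,0,0,5,-0.42,-0.65,0,-1,0,0,5,-0.36,-0.69,0,-1,0,0,5,-0.3,-0.72,0,-1,0,0,5,-0.24,-0.74,0,-1,0,0,5,-0.17,-0.76,0,-1])

```text
time_s: 12.25
position: [0.4721, 0.1318, 0.1856]
tcp_rot: [[0.005, 1.0, 0.001], [1.0, -0.005, 0.001], [0.001, 0.001, -1.0]]
force: [-0.3, 0.0, -0.1]
opening: 0.002
```

```bash
python3 st.py;python3 - <<'E'
from h import *
s=cam('scene','pics/s7.png');t=cam('top','pics/t7.png')
a=cv2.resize(s['pixels'][110:230,230:370],None,fx=5,fy=5,interpolation=cv2.INTER_CUBIC)
cv2.imwrite('pics/s7z.png',a[:,:,::-1])
E
```

```text
t12.25 p [472.12 131.82 185.59] phi -0.28 tilt [0.0014 0.0006] F [-0.33  0.03 -0.14] M [ 0.148 -0.203 -0.032] op 0.002 tau6 0.686 j [  2.5  23.  103.5   0.   53.5   2.7]
```

View pics/s7z.png

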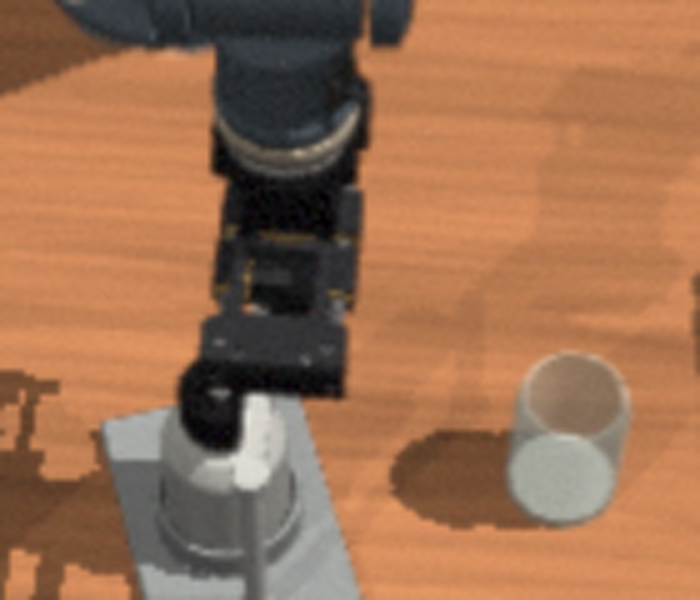

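Emit:
send_rows(moves=[0,0,5,-0.11,-0.77,0,-1,0,0,5,-0.04,-0.78,0,-1,0,0,2,0,-0.31,0,-1])

```text
time_s: 12.65
position: [0.4706, 0.1132, 0.1854]
tcp_rot: [[-0.2, 0.98, 0.001], [0.98, 0.2, 0.0], [0.0, 0.001, -1.0]]
force: [0.7, 0.5, -0.1]
opening: 0.004
```

```bash
python3 st.py
```

```text
t12.65 p [470.58 113.22 185.42] phi 11.55 tilt [0.0007 0.0004] F [ 0.71  0.55 -0.12] M [ 0.046 -0.097  0.014] op 0.004 tau6 0.086 j [  0.3  22.6 104.3   0.   53.1 -11.3]
```

Emit:
send_rows(moves=[0,0,2,0,-0.31,0,-1,0,0,2,0.03,-0.31,0,-1])

```text
time_s: 12.85
position: [0.4709, 0.1073, 0.1854]
tcp_rot: [[-0.267, 0.964, 0.001], [0.964, 0.267, 0.001], [0.0, 0.001, -1.0]]
force: [0.7, -0.3, -0.1]
opening: 0.004
```

```bash
python3 st.py
```

```text
t12.85 p [470.9  107.34 185.41] phi 15.52 tilt [0.0007 0.0005] F [ 0.72 -0.3  -0.06] M [ 0.103 -0.175  0.   ] op 0.004 tau6 0.276 j [ -0.5  22.5 104.4   0.   53.  -16. ]
```

Emit:
send_rows(moves=[0,0,2,0.04,-0.31,0,-1])

```text
time_s: 12.95
position: [0.4713, 0.1043, 0.1854]
tcp_rot: [[-0.301, 0.954, 0.001], [0.954, 0.301, 0.0], [0.0, 0.001, -1.0]]
force: [0.5, 0.2, 1.0]
opening: 0.004
```

```bash
python3 m.py
```

```text
t13.15 phi 17.51 j6 -18.37 Mz -0.015 sd 0.010 tau6 -0.066 last 0.005 qv 1.01 F [-0.14 -0.08  0.2 ] p [471.07 104.1  185.26] 0.004
```

Emit:
send_rows(moves=[0,0,2,0.04,-0.3,0,-1,0,0,0,0.04,-0.1,0,-1])

```text
time_s: 13.35
position: [0.4714, 0.1013, 0.1852]
tcp_rot: [[-0.334, 0.943, -0.001], [0.943, 0.334, 0.003], [0.003, 0.0, -1.0]]
force: [-0.6, 7.2, 1.5]
opening: 0.005
```

```bash
python3 m.py
```

```text
t13.55 phi 19.48 j6 -20.87 Mz -0.012 sd 0.031 tau6 0.003 last 0.014 qv 0.10 F [-0.63  5.19  0.85] p [471.4  101.33 185.23] 0.005
```

Emit:
send_rows(moves=[0,0,0,0.04,-0.1,0,-1])

```text
time_s: 13.65
position: [0.4714, 0.1012, 0.1852]
tcp_rot: [[-0.333, 0.943, -0.001], [0.943, 0.333, 0.004], [0.005, 0.0, -1.0]]
force: [-1.3, 10.0, 2.6]
opening: 0.004
```

```bash
python3 m.py
```

```text
t13.85 phi 19.45 j6 -20.99 Mz 0.003 sd 0.022 tau6 0.018 last 0.021 qv 0.08 F [-1.16  7.79  1.77] p [471.43 101.24 185.23] 0.007
```

Emit:
send_rows(moves=[0,0,0,0.04,-0.1,0,-1])

```text
time_s: 13.95
position: [0.4714, 0.1011, 0.1852]
tcp_rot: [[-0.332, 0.943, -0.002], [0.943, 0.332, 0.006], [0.006, 0.0, -1.0]]
force: [-2.1, 13.6, 2.5]
opening: 0.003
```

```bash
python3 m.py
```

```text
t14.15 phi 19.42 j6 -21.11 Mz 0.031 sd 0.015 tau6 0.026 last 0.029 qv 0.11 F [-0.99 10.79  2.42] p [471.45 101.12 185.21] 0.007
```

Emit:
send_rows(moves=[0,0,0,-0.1,0.3,0,-1,0,0,0,-0.5,1.5,0,-1,0,0,0,-0.7,2,0,-1,0,0,0,0,3,3,-1,0,0,0,-1,4,4,-1,0,0,0,-1,4,3,-1,0,0,0,-1,4,2,-1,0,0,0,-1,4,1,-1,0,0,0,0,0,0,-1])

```text
time_s: 15.05
position: [0.4208, 0.3243, 0.3115]
tcp_rot: [[-0.34, 0.94, 0.005], [0.94, 0.34, 0.003], [0.002, 0.005, -1.0]]
force: [0.1, 0.1, -0.5]
opening: 0.003
```

```bash
python3 st.py;python3 - <<'E'
from h import *
import pickle
s=cam('scene','pics/s8.png');t=cam('top','pics/t8.png');pickle.dump((s,t),open('c8.pkl','wb'))
a=cv2.resize(s['pixels'][165:245,230:330],None,fx=5,fy=5,interpolation=cv2.INTER_CUBIC)
b=cv2.resize(t['pixels'][175:275,230:330],None,fx=5,fy=5,interpolation=cv2.INTER_CUBIC)
cv2.imwrite('pics/z8.png',np.vstack([a[:300],b[:300]])[:,:,::-1])
cv2.imwrite('pics/w8.png',t['pixels'][:,:,::-1])
E
```

```text
t15.05 p [420.76 324.32 311.52] phi 19.88 tilt [0.0046 0.0034] F [ 0.07  0.05 -0.51] M [-0.033 -0.146  0.019] op 0.003 tau6 0.231 j [25.5 17.2 89.1  0.1 73.4  5.6]
```

View pics/z8.png

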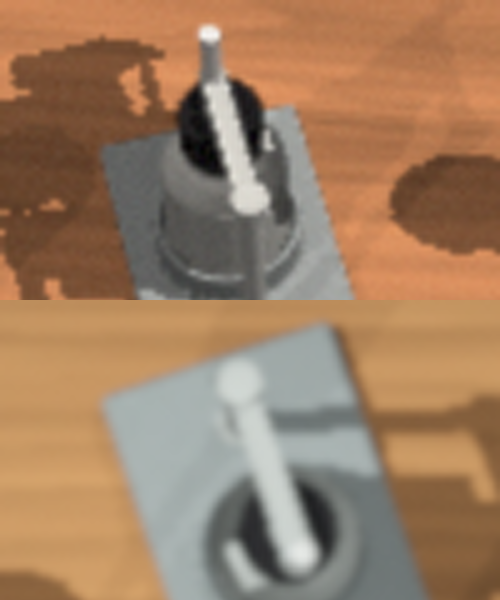

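View pics/s8.png

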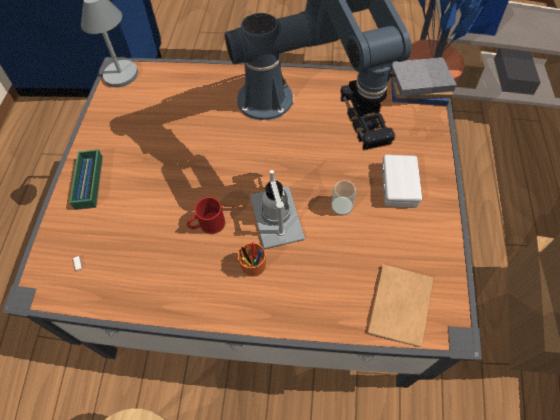

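```bash
python3 - <<'E'
from h import *
import pickle
s,t=pickle.load(open('c8.pkl','rb'))
S=lambda x,y:((x+.5)/5-.5+230,(y+.5)/5-.5+165);T=lambda x,y:((x+.5)/5-.5+230,(y+.5)/5-.5+175)
a,e=tri(s,S(209,34),t,T(302,250));b,_=tri(s,S(250,196),t,T(240,81))
print(a,e,b);d=(a-b);print(np.degrees(np.arctan2(d[1],d[0]))%360, np.hypot(*d[:2]))
s0,t0=pickle.load(open('c0.pkl','rb'))
for n,p in (('mug',(195,225,180,240)),('tub',(238,270,235,275)),('jar',(328,360,175,220)),('box',(378,425,148,212))):
    x0,x1,y0,y1=p;print(n,np.abs(s['pixels'][y0:y1,x0:x1].astype(int)-s0['pixels'][y0:y1,x0:x1]).mean())
hand_in()
E
```

```text
[0.47843576 0.08622755 0.21398751] 0.00013687828739286065 [0.56036853 0.11567365 0.17939755]
199.76810530483021 0.08706349436445934
mug 19.900925925925925
tub 4.039583333333334
jar 5.370138888888889
box 4.810062056737588
the job is handed in; nothing more can be done
```

The cap is ratcheted tight, the keeper is over it against its stop, and the job is handed in at about 15 s of the 67 s allowed.

- **Cap:** I gripped it and turned it clockwise about 72°. One click is certain: resisting torque rose to about 0.33 N m, then fell through zero. Quick readings about 18° earlier fit one click before that, so the count is probably two, which is within the limit. I stopped near zero torque and opened the gripper without turning back.
- **Pin check:** The camera shows the pin higher than at the start, by very roughly 2.4 mm. That is too coarse to tell one click from two, and on its own it does not rule out three. The torque readings do, because they show no ratchet until after the first 36° of turn. I did not probe the pin's height by touch.
- **Keeper:** I pushed it by its peg until it stopped moving while the force rose to about 11–14 N. After backing off, its measured direction is 199.8°. The plate edges put the stop at 199.6–199.8°, so it reads about 0 rad.
- **Flask:** Measured forces stayed under about 5 N while I handled the cap.
- **Bystanders:** The tub, jar and lunchbox look unchanged from the first picture. The mug's area differed more (19.9 against about 4–5 grey levels). I put that down to the arm's shadow, since the mug appears in the same place, but I did not re-measure its position.

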